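# Level the scale stand with a spirit level

## Robot

A 7-joint arm with a two-finger parallel gripper is mounted at the origin on the work surface; the furniture and walls round the work are solid. World frame = base frame: x ahead of the robot, y to its left, z up, the work surface at z = 0. Lengths are in m, angles in rad, forces in N, time in s.
With the tool pointing down it reaches from about 0.425 to 0.925 m from the base axis. Payload 6.8 kg.
Tool frame: the origin (TCP) lies midway between the tips of the shut fingers; the grasp point (between the pads) lies 19 mm behind it (bot.pinch_z is the distance from the TCP to the grasp point, in m); x points along the fingers, y is the direction in which the jaws open and shut, and the axes are right-handed (so a half turn about x gives the same grasp; the last joint's range is limited). The gripper opens to 85 mm and grips with 20 to 120 N. Pads are 22 mm wide; open, the fingers measure 114 mm over their backs; the gripper's body (76 mm by 85 mm) begins 54 mm behind the grasp point. The pads swing forward as they close: fully open they stand 13 mm farther back than shut.
Start: joints at [-1.273, 0.477, 0.022, 1.555, -0.011, 1.109, -0.083], TCP at [0.266, 0.62, 0.231] pointing down, gripper open.
Joint ranges: [-2.96, 2.96], [-0.34, 2.1], [-1.41, 1.46], [0.24, 2.44], [-1.37, 4.51], [0.17, 1.92], [-2.96, 2.96]. Speed limits (rad/s): [2.39, 2.39, 3.14, 3.14, 3.14, 3.14, 3.14].

## Interface

Orientations are given as a unit quaternion [w, x, y, z].
In Python, from station import bot gives the robot as it stands. The module is installed in compiled form; this text tells all that it offers.
- The arm moves only by the tool step_arm, never from a script. Its argument "plan" is a list of rows, each a list of 6 numbers: the shift along the tool's x, y, z in units of 40 mm (1.0 is 40 mm), then the turn, a rotation vector about the tool's x, y, z in units of 360 degrees (1.0 is 360 degrees). In form: [[dx, dy, dz, ax, ay, az], ...]. A call has 1 to 8 rows; each row shifts and turns the commanded pose from where the row before left it, along the tool's axes as they then stand; what a row does not reach is not made up. A row lasts 1/8 s, in which the tool goes at most 62.5 mm and 10.7 degrees, less where a joint would pass 70% of its speed; a pose out of reach is approached as far as the arm can. A call with a number of a shift or a turn outside -1 to 1 is refused whole. A call with a gripper value outside its range is refused whole. "fingers" is the closure, from -1 (fully open) to 1 (shut), set as the call begins (left out, the last holds). The fingers move at their own pace and stop on an object; "force" is the grip in N (left out, the last holds). Time passes only in rows, so rows that do not move let the fingers close. It gives the time, the measured TCP pose, the force and the opening at its end, in the units of the state.
- bot.get_obs(): the state, without advancing time (a new reading comes with each control period).
- bot.read_camera(name): name is "scene" or "side" or "wrist"; returns (picture, depth): 384x512x3 uint8, red, green, blue; 384x512 float32, m along the optical axis (not along the pixel's ray), 0 where there is no reading.
- bot.camera_model(name): a dict with "mtx" (3x3 intrinsics, pixels), "k1" (the pictures are not rectified: a ray, as slopes to the right and down, at radius r is drawn at 1 + k1 r^2 times it, then the intrinsics apply), "origin" and "rotation" of the camera in the world; the wrist camera has in their place "T_tool_cam" (4x4, takes a point from camera to tool coordinates, whose origin is the TCP and whose axes are the tool frame's). Camera axes: x right, y up, looking along -z (the intrinsics and any distortion apply to the point x, -y, -z); pixel columns grow to the right and rows downward; lengths in m; the calibration is good to about 2 mm. A picture is of the moment at which its call begins: read the wrist's pose just before it. camera_model takes no time and is no camera call.
- bot.hand_in(): hands the job in, once; it reports no verdict.
The state is a dict: "t": time; "q": joint angles; "joint_vel": joint speeds; "joint_torque": joint torques, N m; "eef_pos": TCP position; "tool_rot": TCP orientation; "contact_force": force on the tool from outside, world axes, zero at the start; "torque": the same for the moment, N m; "gripper_width": opening from 0.0 (shut) to 1.0 (fully open).
Only numpy, scipy, OpenCV 4.12 (cv2) and the standard library are available. Lean on these libraries where they do the work, as an engineer would, in place of code of your own. Each camera call takes 0.05 s, during which the arm holds its last target.

## Task

Lay the spirit level flat in the blue-cornered pocket on the scale's levelling stand and let go of it. Then take hold of the red thumb-bar of the levelling foot, push it fully down and turn it until the bubble stands centred between the two black lines. Finish while still gripping the bar and pushing it down; leave the other things where they are.

Things in the scene. Friction and masses are not known exactly. Their poses are not given: they have to be found in the camera images.
- level_mid (a point): Spirit level, a loose aluminium bar 180 long x 30 wide x 36 mm high, 0.18 kg, black ends, on top a yellow-green window with a white bubble; lies on its underside at the start. This point is at its middle, 17 mm above its underside. x axis along its length, y across it (grip it across y), z up.
- bubble (a joint): Place of the white bubble (16 mm long) along the level's x axis, m; 0 = centred between the two black lines, which stand 32 mm apart (so it is between them to 7 mm). Range -0.042 to 0.042. It goes to the higher end: positive when the level's +x end is higher, 0.6 m per rad of slope along the level; settles in 1.5 s.
- pocket (a point): Centre of the pocket's floor, on top of the stand's white plate, about 50 mm above the worktop. 189 mm long along this point's y axis, 39 mm wide along x; blue corner walls 5 mm thick, 10 mm high; the middle 113 mm of the long sides is open. The level lies in it lengthwise, either way round, on the plate. z is the plate's normal; the plate slopes a few degrees.
- bar_grip (a point): Middle of the red thumb-bar on the levelling foot, on the foot's upright axis, about 98 mm above the worktop when not pressed; at x = 0, y = -175 mm of the stand. The bar is 14 mm thick along this point's x axis (grip it so), 44 mm long along y, from 19 mm below this point to 15 mm above, over a black collar of 38 mm diameter. The axes turn with the bar.
- thumb_bar (a joint): Turn of the thumb-bar in rad, grows clockwise seen from above, -0.8 to 2.0. Clockwise raises the foot end (-y) of the plate, 0.04 rad of slope per rad of turn; the bar itself does not rise. Friction 0.1 N m; stays where it is left. At the start, with the foot pressed, the foot end is too low and 0.45 to 1.35 rad clockwise is needed.
- foot (a joint): How far the levelling foot is pushed down, as the turn of its arm in rad: 0 = up, 0.025 = fully down on a firm stop (the bar sinks 7 mm). Springs back when let go; about 5 N to start, 9 N fully down. While it is up the foot end of the plate stands 0.025 rad higher than when pushed down, so the bubble reads true only with the foot fully down.
- marker: Bystander: blue and white marker pen, 135 mm, lying on the worktop; leave it.
- probe: Bystander: cream hand thermometer 165 x 52 x 22 mm, lying on the worktop; leave it.
- canister: Bystander: brushed steel tumbler, 70 mm diameter, 120 mm high, standing on the worktop; leave it.
- stand: The fixed levelling stand; origin under its middle on the worktop, x and y along its sides. The white plate, 270 (x) by 245 mm (y), is hinged along its +y edge; the foot is at its -y end. The pocket is at x = -92 mm, y = 0; a kitchen scale 24 mm high is fixed on the plate at x = -36 to +120 mm.

How it is judged:
On the way:
1. the spirit level lies flat in the pocket, let go (x of level_mid in the frame of pocket between -0.008 and 0.008 m and y of level_mid in the frame of pocket between -0.008 and 0.008 m and z of level_mid in the frame of pocket between 0.013 and 0.021 m and angle between the x axis of level_mid and the y axis of pocket, either way round below 0.1 rad and angle between the z axis of level_mid and the z axis of pocket, either way round below 0.06 rad and angle between level_mid's own z axis and vertical below 0.3 rad and contact force between the fingers and level below 0.1 N), for 0.3 s.
At the end, for the whole second after the job is handed in: The level lies in the pocket (centre within 8 mm, lengthwise within 0.1 rad, flat on the plate), untouched; the bubble is within 7 mm of the middle; the fingers hold the thumb-bar (over 5 N) and keep the foot pressed at least 0.020 of its 0.025 rad (all of step 1 and contact force between the arm and level below 0.1 N and value of joint bubble between -0.007 and 0.007 m and value of joint foot above 0.02 rad and contact force between the fingers and thumb_bar above 5 N); the arm keeps its last pose, push and grip.
It fails at once if a bystander (marker, thermometer or tumbler) is shifted by more than 3 cm (distance of any of marker, probe, canister from where it was at the start of the episode above 0.03 m).
It also fails if it takes over 58 s, if anything falls off the work surface, if the arm or the gripper's body presses on something with over 40 N, if the wrist force passes 120 N, or if a joint passes its speed limit or range.

## Working session

There is one attempt and no reset: what is moved stays moved. The work goes in short steps, Python scripts to look and compute and a tool call to move; the robot and the scene stay as the last step left them, time stands still between calls to the robot, and variables do not carry over. Pictures are saved under pics/ and viewed, and the job is handed in when it is done.

Besides the shell and the picture viewer there is one more tool, called after ">>>" as name(argument=value, ...), one argument or row to a line, values as JSON. step_arm: Moves the arm, as the interface text tells. Shifts and turns lie within -1 to 1; 1 stands for 40 mm of shift or 360 degrees of turn. Its arguments: {"type":"object","properties":{"plan":{"type":"array"},"fingers":{"type":"number"},"force":{"type":"number"}},"required":["plan"]}

```bash
mkdir -p pics; cat > h.py <<'E'
from station import bot
import numpy as np, cv2
from scipy.spatial.transform import Rotation as R
def rot(q): return R.from_quat([q[1],q[2],q[3],q[0]]).as_matrix()
def cam(name):
    m=bot.camera_model(name)
    if name=='wrist':
        o=bot.get_obs(); T=np.eye(4);T[:3,:3]=rot(o['tool_rot']);T[:3,3]=o['eef_pos']
        T=T@np.array(m['T_tool_cam']); return np.array(m['mtx']),m['k1'],T[:3,3],T[:3,:3]
    r=np.array(m['rotation'])
    if r.shape!=(3,3): r=rot(r)
    return np.array(m['mtx']),m['k1'],np.array(m['origin']),r
def slopes(c,uv):
    K,k1=c[0],c[1]
    return cv2.undistortPoints(np.array(uv,float).reshape(-1,1,2),K,np.array([k1,0,0,0.])).reshape(-1,2)
def rays(c,uv):
    s=slopes(c,uv); d=np.c_[s[:,0],-s[:,1],-np.ones(len(s))]
    return d@c[3].T
def onplane(c,uv,z):
    d=rays(c,uv); return c[2]+d*((z-c[2][2])/d[:,2])[:,None]
def deproj(c,uv,dep):
    return c[2]+rays(c,uv)*np.array(dep).reshape(-1,1)
def cloud(c,depth):
    v,u=np.mgrid[:depth.shape[0],:depth.shape[1]]
    return deproj(c,np.c_[u.ravel(),v.ravel()],depth.ravel()).reshape(depth.shape+(3,))
def proj(c,P):
    p=(np.array(P).reshape(-1,3)-c[2])@c[3]; s=np.c_[p[:,0]/-p[:,2],-p[:,1]/-p[:,2]]
    r2=(s**2).sum(1); s=s*(1+c[1]*r2)[:,None]
    return s@c[0][:2,:2].T+c[0][:2,2]
def save(img,name,k=1): 
    cv2.imwrite('pics/'+name,cv2.resize(img[:,:,::-1],None,fx=k,fy=k,interpolation=cv2.INTER_CUBIC))
E
python3 - <<'E'
from h import *
o=bot.get_obs(); print({k:np.round(v,3) for k,v in o.items()}, bot.pinch_z)
for n in ['scene','side','wrist']:
    c=cam(n); im,d=bot.read_camera(n); np.savez(f'{n}0.npz',im=im,d=d,K=c[0],k1=c[1],o=c[2],r=c[3]); save(im,n+'0.png',1.5)
    print(n,c[0],c[1],c[2].round(3),c[3].round(2).tolist())
E
```

```text
{'t': np.float64(0.0), 'q': array([-1.273,  0.478,  0.022,  1.556, -0.012,  1.109, -0.083]), 'joint_vel': array([ 0.003, -0.002, -0.   , -0.001, -0.   ,  0.001, -0.002]), 'joint_torque': array([-0.0000e+00, -5.9645e+01,  1.6080e+00, -2.8120e+01,  1.2000e-02,
        1.0000e-02,  0.0000e+00]), 'eef_pos': array([0.266, 0.62 , 0.23 ]), 'tool_rot': array([ 0.693,  0.142,  0.693, -0.143]), 'contact_force': array([-0.065,  0.23 ,  0.625]), 'torque': array([0.012, 0.008, 0.009]), 'gripper_width': np.float64(1.0)} 0.0187
scene [[392.05647598   0.         253.43870264]
 [  0.         392.05647598 192.76161103]
 [  0.           0.           1.        ]] -0.11117790933874633 [-0.131  0.364  0.526] [[-0.46, 0.41, -0.79], [-0.89, -0.2, 0.41], [0.01, 0.89, 0.46]]
side [[358.26031029   0.         251.62257862]
 [  0.         358.26031029 190.87938339]
 [  0.           0.           1.        ]] -0.035656175415536395 [0.247 0.592 0.535] [[-0.88, 0.25, -0.41], [-0.48, -0.47, 0.74], [-0.01, 0.85, 0.53]]
wrist [[285.85996826   0.         254.46271059]
 [  0.         285.85996826 189.66684747]
 [  0.           0.           1.        ]] -0.07322310889161628 [0.201 0.648 0.371] [[0.39, -0.88, -0.25], [0.92, 0.38, 0.11], [-0.0, -0.28, 0.96]]
```

View pics/scene0.png

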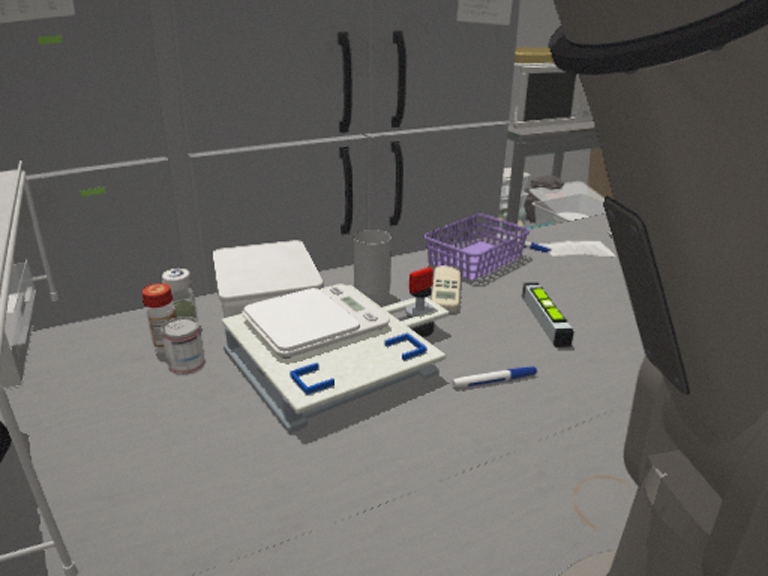

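View pics/side0.png

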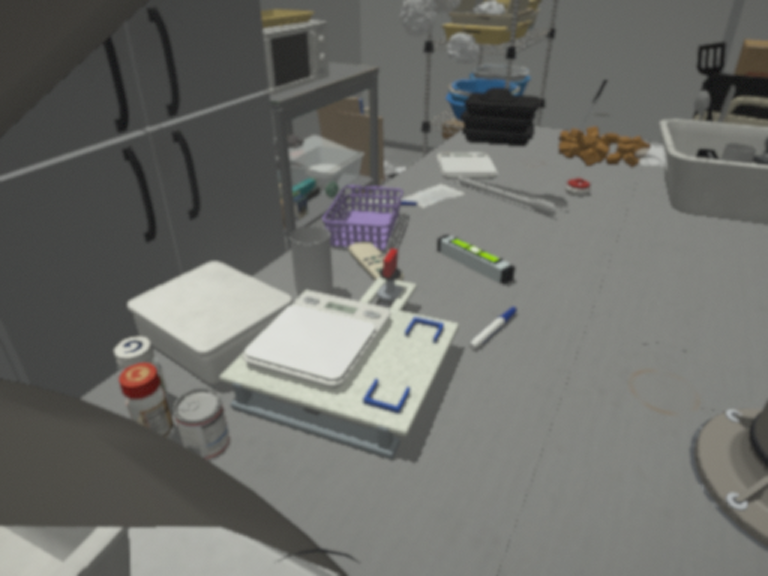

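View pics/wrist0.png

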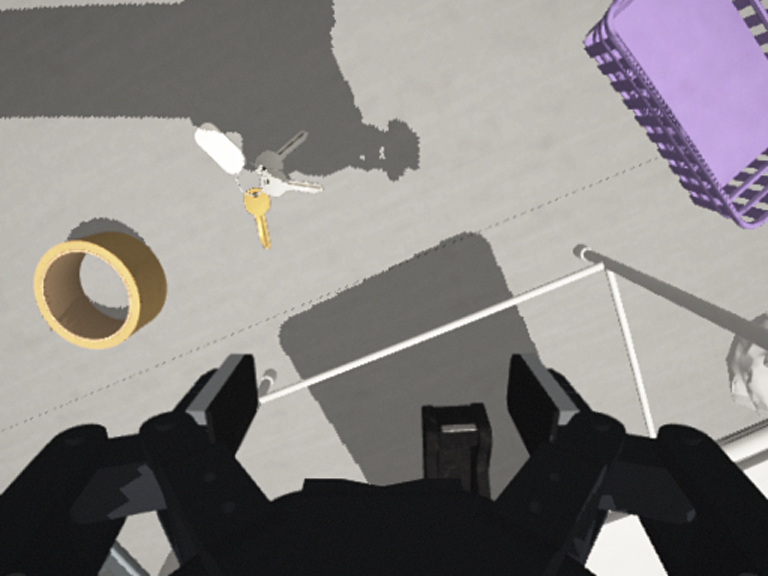

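The scene view (1.5x scale) shows the level at (547,312), the blue corners at (312,378) and (406,345), the red bar at (420,280) and the marker at (495,378). The thermometer is at (446,287) and the tumbler at (372,265). The side view shows the same things; the wrist view has none of them.

```bash
cat > m.py <<'E'
from h import *
def load(n):
    z=np.load(n+'0.npz'); return (z['K'],float(z['k1']),z['o'],z['r']),z['im'],z['d']
def masks(im):
    h=cv2.cvtColor(im,cv2.COLOR_RGB2HSV)
    blue=cv2.inRange(h,(105,150,40),(125,255,255)); yg=cv2.inRange(h,(30,120,80),(50,255,255))
    red=cv2.bitwise_or(cv2.inRange(h,(0,150,60),(6,255,255)),cv2.inRange(h,(174,150,60),(180,255,255)))
    return dict(blue=blue,yg=yg,red=red)
E
python3 - <<'E'
from m import *
for n in ['scene','side']:
    c,im,d=load(n); P=cloud(c,d)
    for k,m in masks(im).items():
        nn,lab,st,ce=cv2.connectedComponentsWithStats(m)
        for i in range(1,nn):
            if st[i,4]<12: continue
            p=P[(lab==i)&(d>0)]
            if len(p)==0: print(n,k,ce[i].round(1),'nodepth');continue
            print(n,k,ce[i].round(1),st[i].tolist(),np.median(p,0).round(3),p.min(0).round(3),p.max(0).round(3))
E
```

```text
scene blue [358.9 164.8] [354, 162, 12, 6, 29] [ 0.772 -0.512  0.012] [ 0.75  -0.52   0.006] [ 0.791 -0.502  0.016]
scene blue [271.9 230.2] [257, 223, 27, 17, 141] [ 0.494 -0.018  0.054] [ 0.474 -0.033  0.048] [0.523 0.012 0.058]
scene blue [206.6 252.5] [194, 242, 29, 20, 190] [0.472 0.148 0.058] [0.455 0.121 0.051] [0.507 0.167 0.062]
scene blue [347.8 247.5] [340, 245, 17, 7, 80] [ 0.41  -0.165  0.013] [ 0.403 -0.188  0.007] [ 0.421 -0.146  0.017]
scene yg [32.7 26.2] [26, 24, 15, 5, 54] [1.688 0.405 0.431] [1.68  0.375 0.424] [1.698 0.429 0.438]
scene yg [ 61.6 127.4] [54, 125, 16, 5, 44] [1.692e+00 3.610e-01 1.000e-03] [ 1.684  0.33  -0.006] [1.701 0.395 0.009]
scene yg [364.8 202.4] [355, 192, 21, 21, 137] [ 0.52  -0.314  0.036] [ 0.474 -0.348  0.033] [ 0.582 -0.289  0.038]
scene red [280.  186.3] [273, 178, 15, 17, 201] [ 0.596 -0.092  0.101] [ 0.591 -0.115  0.08 ] [ 0.605 -0.075  0.116]
scene red [104.3 197.9] [95, 189, 20, 16, 200] [0.722 0.304 0.1  ] [0.715 0.28  0.086] [0.756 0.324 0.109]
side blue [338.7 208.8] [336, 207, 6, 5, 13] [ 0.41  -0.163  0.014] [ 0.406 -0.176  0.013] [ 0.414 -0.153  0.017]
side yg [307.5 162.3] [302, 159, 12, 8, 44] [ 0.557 -0.326  0.035] [ 0.538 -0.341  0.033] [ 0.577 -0.311  0.038]
side yg [325.1 170.6] [319, 167, 13, 8, 50] [ 0.495 -0.301  0.036] [ 0.475 -0.315  0.033] [ 0.515 -0.282  0.038]
side red [260.  170.4] [257, 167, 7, 8, 35] [ 0.598 -0.091  0.112] [ 0.592 -0.109  0.107] [ 0.605 -0.077  0.114]
side red [ 93.5 255.9] [80, 243, 26, 22, 280] [0.723 0.311 0.101] [0.715 0.282 0.086] [0.756 0.324 0.107]
```

```bash
python3 - <<'E'
from m import *
for n in ['scene','side']:
    c,im,d=load(n); P=cloud(c,d); v=d>0
    # level
    near=v&(np.hypot(P[...,0]-.52,P[...,1]+.313)<.13)&(P[...,2]>.028)&(P[...,2]<.045)
    nn,lab,st,ce=cv2.connectedComponentsWithStats(near.astype(np.uint8)); i=1+np.argmax(st[1:,4])
    p=P[lab==i]; r=cv2.minAreaRect((p[:,:2]*1000).astype(np.float32)); print(n,'level',r,np.median(p[:,2]))
    # red bar top
    rm=masks(im)['red']>0
    p=P[rm&v&(np.hypot(P[...,0]-.598,P[...,1]+.091)<.05)]; print('bar',np.percentile(p,[2,50,98],axis=0).round(4).tolist()); t=p[p[:,2]>.105]
    print('bar top',cv2.minAreaRect((t[:,:2]*1000).astype(np.float32)),len(t), np.percentile(t[:,2],[50,95]))
    print('bar all',cv2.minAreaRect((p[:,:2]*1000).astype(np.float32)))
    # plate plane
    h=cv2.cvtColor(im,cv2.COLOR_RGB2HSV)
    m=v&(P[...,2]>.035)&(P[...,2]<.066)&(abs(P[...,0]-.55)<.2)&(abs(P[...,1]-.06)<.17)
    q=P[m]
    for it in range(8):
        A=np.c_[q[:,:2],np.ones(len(q))]; s=np.linalg.lstsq(A,q[:,2],rcond=None)[0]
        res=P[m][:,2]-np.c_[P[m][:,:2],np.ones(m.sum())]@s
        q=P[m][abs(res)<max(.003,.012/2**it)]
    print('plane',s.round(4),len(q)); pl=m.copy(); pl[m]=abs(res)<.003
    nn,lab,st,ce=cv2.connectedComponentsWithStats(pl.astype(np.uint8)); i=1+np.argmax(st[1:,4])
    p=P[lab==i]; print('plate rect',cv2.minAreaRect((p[:,:2]*1000).astype(np.float32)))
    b=cv2.inRange(h,(100,90,25),(130,255,255))>0
    b&=m
    p=P[b]; p=p[abs(p[:,2]-np.c_[p[:,:2],np.ones(len(p))]@s-.009)<.004]
    print('pocket',len(p),cv2.minAreaRect((p[:,:2]*1000).astype(np.float32)))
    e=p[:,2]-np.c_[p[:,:2],np.ones(len(p))]@s; print(np.percentile(e,[5,50,95]).round(4))
    vis=im.copy(); vis[b]=[255,0,255]; vis[near]=[255,128,0]; vis[lab==i]=vis[lab==i]//2+[0,100,0]; save(vis,n+'_m.png',1.5)
E
```

```text
scene level ((528.287841796875, -315.6319885253906), (32.65854263305664, 183.16937255859375), 68.3750228881836) 0.03440797118308486
bar [[0.5913, -0.1143, 0.0826], [0.5961, -0.0921, 0.1014], [0.6039, -0.0756, 0.1153]]
bar top ((598.2637329101562, -95.32695007324219), (11.28773021697998, 39.777618408203125), 5.220240592956543) 79 [0.11124375 0.1153364 ]
bar all ((598.163818359375, -95.11186981201172), (13.10715389251709, 40.11762237548828), 2.4567923545837402)
plane [-0.0006  0.0193  0.0475] 4082
plate rect ((583.5816040039062, 43.84381103515625), (269.1313781738281, 313.8853454589844), 6.102573871612549)
pocket 272 ((489.4886169433594, 67.25940704345703), (49.75925064086914, 198.3472442626953), 6.32583475112915)
[0.0056 0.0088 0.0107]
side level ((526.5701904296875, -315.4828796386719), (30.59239387512207, 178.3064422607422), 67.63591766357422) 0.033449632657970685
bar [[0.5925, -0.1085, 0.1074], [0.5977, -0.0908, 0.1119], [0.604, -0.0774, 0.1138]]
bar top ((598.3671264648438, -92.92008209228516), (8.955300331115723, 33.262413024902344), 10.746879577636719) 35 [0.11191126 0.11362274]
bar all ((598.3671264648438, -92.92008209228516), (8.955300331115723, 33.262413024902344), 10.746879577636719)
plane [-0.0039  0.0187  0.0479] 5117
plate rect ((584.7734375, 43.883819580078125), (269.7566223144531, 315.9431457519531), 6.272116661071777)
pocket 178 ((489.0249328613281, 67.44947814941406), (46.784000396728516, 196.7975311279297), 6.385989665985107)
[0.0054 0.0088 0.0109]
```

View pics/scene_m.png

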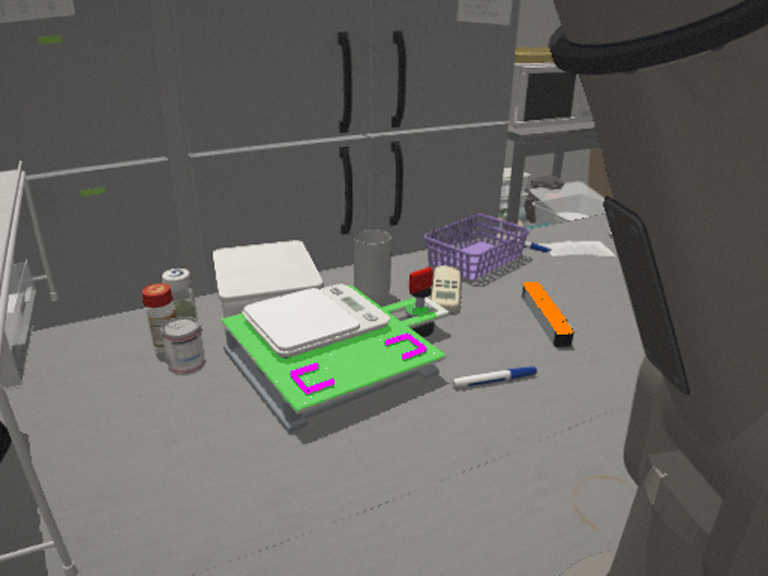

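View pics/side_m.png

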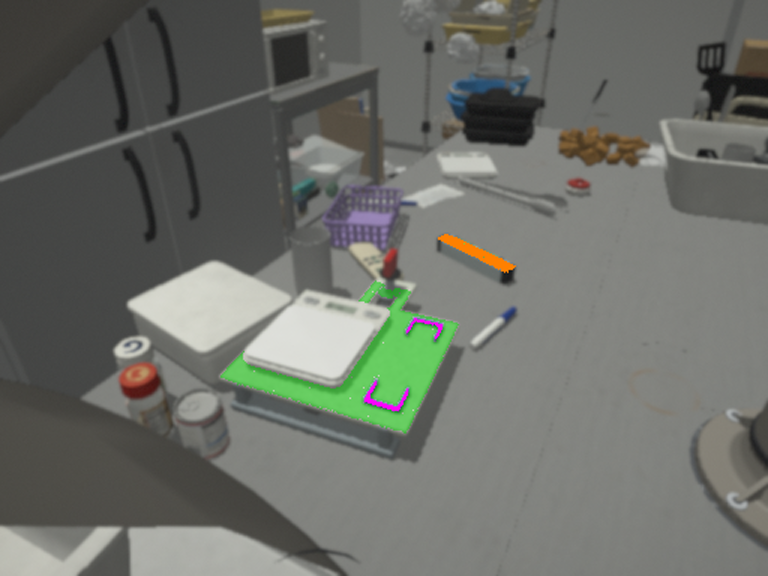

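```bash
python3 - <<'E'
from m import *
c,im,d=load('wrist'); P=cloud(c,d)
for u,v in [(400,180),(300,230),(350,210),(250,240),(320,330),(180,265),(90,280),(300,80),(450,60),(410,200)]:
    print(u,v,P[v,u].round(3))
for n in ['scene','side']:
    c,im,d=load(n); P=cloud(c,d); v=(d>0)&(P[...,2]>.13)&(P[...,0]>.2)&(P[...,0]<.9)&(abs(P[...,1])<.7)
    p=P[v]; H={}
    for q in p: 
        k=(round(q[0],1),round(q[1],1)); H[k]=max(H.get(k,0),round(q[2],2))
    print(n,sorted(H.items()))
E
```

```text
400 180 [ 0.366  0.794 -0.004]
300 230 [ 0.379  0.64  -0.001]
350 210 [ 0.379  0.716 -0.002]
250 240 [ 0.366  0.569 -0.003]
320 330 [0.265 0.641 0.305]
180 265 [0.34  0.484 0.05 ]
90 280 [ 0.333  0.312 -0.003]
300 80 [ 0.192  0.712 -0.   ]
450 60 [0.24  0.896 0.   ]
410 200 [0.371 0.778 0.05 ]
scene [((np.float64(0.3), np.float64(0.5)), np.float64(0.24)), ((np.float64(0.4), np.float64(0.5)), np.float64(0.26)), ((np.float64(0.5), np.float64(0.5)), np.float64(0.28)), ((np.float64(0.6), np.float64(0.5)), np.float64(0.27)), ((np.float64(0.7), np.float64(0.5)), np.float64(0.27)), ((np.float64(0.8), np.float64(0.5)), np.float64(0.27)), ((np.float64(0.9), np.float64(0.5)), np.float64(0.27))]
side [((np.float64(0.3), np.float64(0.5)), np.float64(0.27)), ((np.float64(0.4), np.float64(0.5)), np.float64(0.35)), ((np.float64(0.4), np.float64(0.6)), np.float64(0.34)), ((np.float64(0.5), np.float64(0.5)), np.float64(0.3)), ((np.float64(0.5), np.float64(0.6)), np.float64(0.26))]
```

```bash
python3 - <<'E'
from m import *
c,im,d=load('wrist'); P=cloud(c,d)
for u,v in [(403,177),(385,184),(350,197),(300,216),(230,243),(200,258),(177,266),(390,168),(470,206),(420,220),(430,260)]:
    w=P[v-3:v+4,u-3:u+4].reshape(-1,3); w=w[np.argsort(-w[:,2])]; print(u,v,w[0].round(3))
for n in ['scene','side']:
    c,im,d=load(n); P=cloud(c,d); v=(d>0)&(P[...,2]>.13)&(P[...,0]>.2)&(P[...,0]<.9)&(P[...,1]>0)&(P[...,1]<.7)
    p=P[v]; i=np.random.default_rng(0).choice(len(p),min(len(p),40),False); print(n,len(p)); print(p[i][np.argsort(p[i][:,0])].round(2).tolist())
    vis=im.copy(); vis[v]=[255,0,255]; save(vis,n+'_h.png',1.5)
E
```

```text
403 177 [0.338 0.776 0.06 ]
385 184 [0.201 0.648 0.371]
350 197 [0.339 0.711 0.052]
300 216 [0.338 0.647 0.052]
230 243 [0.201 0.648 0.371]
200 258 [0.338 0.513 0.053]
177 266 [0.338 0.477 0.053]
390 168 [0.337 0.776 0.028]
470 206 [0.336 0.776 0.168]
420 220 [0.396 0.779 0.053]
430 260 [0.464 0.779 0.052]
scene 1439
[[0.33, 0.47, 0.22], [0.33, 0.47, 0.19], [0.34, 0.47, 0.2], [0.34, 0.47, 0.15], [0.34, 0.47, 0.22], [0.34, 0.47, 0.16], [0.34, 0.47, 0.19], [0.34, 0.47, 0.2], [0.34, 0.47, 0.21], [0.34, 0.47, 0.17], [0.34, 0.47, 0.18], [0.34, 0.47, 0.18], [0.39, 0.47, 0.25], [0.42, 0.47, 0.26], [0.44, 0.47, 0.26], [0.45, 0.47, 0.25], [0.47, 0.47, 0.25], [0.49, 0.47, 0.26], [0.5, 0.47, 0.27], [0.5, 0.47, 0.26], [0.51, 0.47, 0.25], [0.52, 0.47, 0.25], [0.54, 0.47, 0.25], [0.54, 0.47, 0.27], [0.55, 0.47, 0.25], [0.6, 0.48, 0.26], [0.63, 0.47, 0.27], [0.68, 0.47, 0.26], [0.69, 0.48, 0.26], [0.71, 0.47, 0.25], [0.72, 0.47, 0.27], [0.78, 0.47, 0.25], [0.8, 0.47, 0.27], [0.83, 0.47, 0.27], [0.83, 0.49, 0.26], [0.84, 0.47, 0.27], [0.84, 0.49, 0.26], [0.87, 0.48, 0.26], [0.88, 0.47, 0.27], [0.89, 0.5, 0.26]]
side 6000
[[0.38, 0.48, 0.26], [0.38, 0.48, 0.26], [0.39, 0.49, 0.26], [0.39, 0.49, 0.26], [0.4, 0.54, 0.34], [0.4, 0.54, 0.34], [0.4, 0.49, 0.26], [0.4, 0.48, 0.26], [0.4, 0.55, 0.34], [0.4, 0.54, 0.34], [0.41, 0.49, 0.26], [0.41, 0.48, 0.26], [0.41, 0.53, 0.32], [0.41, 0.48, 0.26], [0.41, 0.53, 0.31], [0.41, 0.53, 0.31], [0.41, 0.47, 0.25], [0.42, 0.49, 0.26], [0.42, 0.5, 0.26], [0.42, 0.5, 0.26], [0.42, 0.5, 0.26], [0.42, 0.5, 0.26], [0.42, 0.51, 0.26], [0.43, 0.49, 0.26], [0.43, 0.5, 0.26], [0.44, 0.51, 0.26], [0.44, 0.49, 0.26], [0.45, 0.5, 0.26], [0.45, 0.5, 0.26], [0.46, 0.52, 0.29], [0.47, 0.53, 0.28], [0.48, 0.54, 0.26], [0.48, 0.53, 0.27], [0.48, 0.53, 0.26], [0.48, 0.55, 0.26], [0.5, 0.55, 0.26], [0.5, 0.53, 0.27], [0.5, 0.55, 0.26], [0.51, 0.53, 0.27], [0.51, 0.53, 0.26]]
```

View pics/scene_h.png

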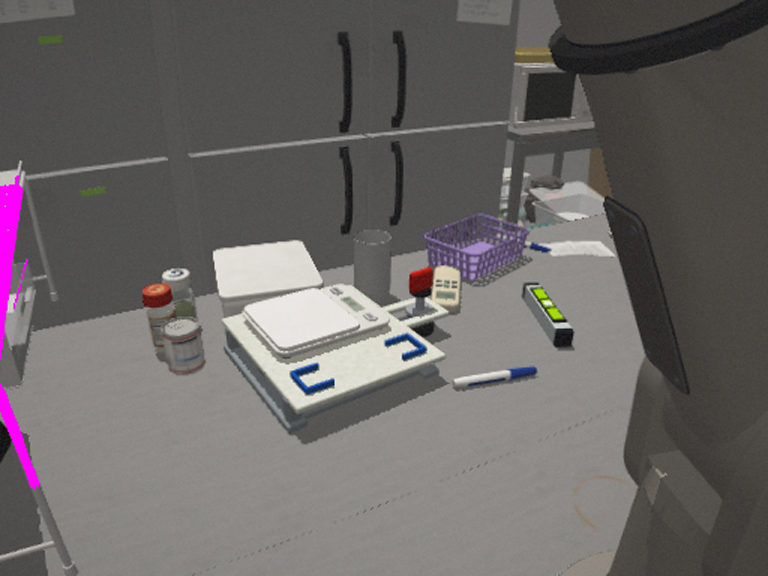

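View pics/side_h.png

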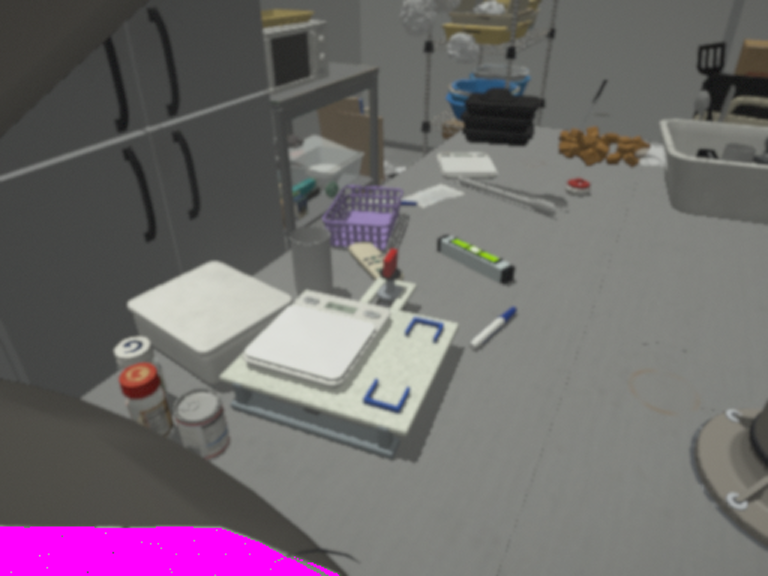

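>>> step_arm(
  plan=[
    [-1,0,0,0,0,0],
    [-1,0,0,0,0,0],
    [-1,0,0,0,0,0],
    [-1,0,0,0,0,0],
    [-1,0,0,0,0,0],
  ],
  fingers=-1,
  force=40,
)

```text
t: 0.78
eef_pos: [0.2664, 0.6199, 0.4323]
tool_rot: [0.693, 0.142, 0.693, -0.143]
contact_force: [0.2, 0.8, 0.7]
gripper_width: 1.004
```

>>> step_arm(
  plan=[
    [0,-0.79,0.86,0,0,0],
    [0,-0.79,0.86,0,0,0],
    [0,-0.79,0.86,0,0,0],
    [0,-0.79,0.86,0,0,0],
    [0,-0.79,0.86,0,0,0],
    [0,-0.79,0.86,0,0,0],
    [0,-0.79,0.86,0,0,0],
    [0,-0.79,0.86,0,0,0],
  ],
)

```text
t: 1.78
eef_pos: [0.4198, 0.2776, 0.4311]
tool_rot: [0.693, 0.142, 0.693, -0.143]
contact_force: [0.8, -0.3, 0.4]
gripper_width: 1.004
```

```bash
cat >> h.py <<'E'
def goto(p,yaw=None):
    """rows units (40mm) in the current tool frame to p; turn (units 360deg) about tool x to bring tool y to yaw deg"""
    o=bot.get_obs(); r=rot(o['tool_rot']); w=np.array(p)-o['eef_pos']
    ya=np.degrees(np.arctan2(r[1,1],r[0,1])); s=r.T@w/.04
    print('t',round(float(o['t']),2),'tcp',o['eef_pos'].round(4),'yaw',ya.round(2),'xdown',r[:,0].round(4),'q',o['q'].round(2),'F',o['contact_force'].round(1),'w',round(float(o['gripper_width']),3))
    print('total units',s.round(3), 'turn ax', None if yaw is None else round(-(yaw-ya)/360,4))
E
python3 -c "
from h import *
goto([.527,-.315,.40],68)"
```

```text
t 1.77 tcp [0.4198 0.2776 0.4311] yaw 66.75 xdown [-3.e-04 -1.e-04 -1.e+00] q [-0.92  0.05  0.22  1.67 -0.01  1.42  0.47] F [ 0.8 -0.3  0.4] w 1.004
total units [  0.779 -12.554   8.311] turn ax -0.0035
```

>>> step_arm(
  plan=[
    [0,-0.9,0.59,0,0,0],
    [0,-0.9,0.59,0,0,0],
    [0,-0.9,0.59,0,0,0],
    [0,-0.9,0.59,0,0,0],
    [0,-0.9,0.59,0,0,0],
    [0,-0.9,0.59,0,0,0],
    [0,-0.9,0.59,0,0,0],
  ],
)

```text
t: 2.65
eef_pos: [0.4717, -0.0189, 0.4312]
tool_rot: [0.693, 0.143, 0.693, -0.142]
contact_force: [1.1, -0.1, 0.2]
gripper_width: 0.998
```

>>> step_arm(
  plan=[
    [0.5,-0.9,0.59,0,0,0],
    [0.5,-0.9,0.59,0,0,0],
    [0.5,-0.9,0.59,0,0,0],
    [0.5,-0.9,0.59,0,0,0],
    [0.5,-0.9,0.59,0,0,0],
    [0.5,-0.9,0.59,0,0,0],
    [0.5,-0.9,0.59,-0.003,0,0],
    [0,0,0,0,0,0],
  ],
)

```text
t: 3.65
eef_pos: [0.5222, -0.3173, 0.2892]
tool_rot: [0.692, 0.137, 0.695, -0.138]
contact_force: [-0.3, 0.6, -0.0]
gripper_width: 0.998
```

```bash
python3 - <<'E'
from h import *
goto([.527,-.315,.10],68)
c=cam('wrist'); im,d=bot.read_camera('wrist'); save(im,'w1.png',1.5); np.savez('wrist0.npz',im=im,d=d,K=c[0],k1=c[1],o=c[2],r=c[3])
P=cloud(c,d); near=(d>0)&(np.hypot(P[...,0]-.525,P[...,1]+.315)<.12)&(P[...,2]>.028)&(P[...,2]<.045)
nn,lab,st,ce=cv2.connectedComponentsWithStats(near.astype(np.uint8)); i=1+np.argmax(st[1:,4])
p=P[lab==i]; print(cv2.minAreaRect((p[:,:2]*1000).astype(np.float32)),np.median(p[:,2]),len(p), ce[i])
E
```

```text
t 3.65 tcp [ 0.5222 -0.3173  0.2892] yaw 67.53 xdown [-0.0042 -0.001  -1.    ] q [-0.11  0.39  0.75  1.68 -0.28  1.18  1.89] F [-0.3  0.6 -0. ] w 0.998
total units [4.73  0.11  0.106] turn ax -0.0013
((526.1683349609375, -317.94415283203125), (28.893810272216797, 177.41453552246094), 68.17420959472656) 0.03154060974623632 2470 [256.17975709 158.51619433]
```

View pics/w1.png

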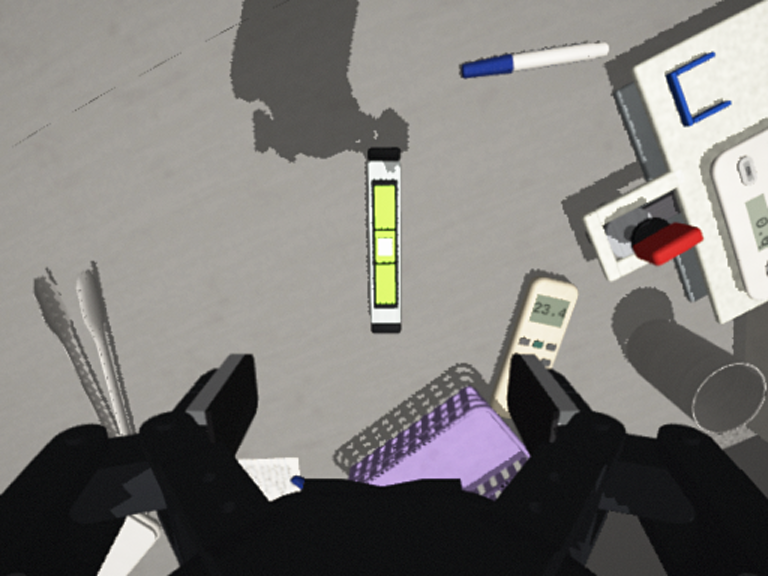

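The wrist view shows the level at (385,240) with its bubble at (385,246), standing upright in the picture. The three views agree on its centre, about (0.5265, -0.3165), with yaw 68.1°. I'll descend.

>>> step_arm(
  plan=[
    [1,0.13,0.1,-0.0016,0,0],
    [1,0,0,0,0,0],
    [1,0,0,0,0,0],
    [1,0,0,0,0,0],
    [1,0,0,0,0,0],
    [0.9,0,0,0,0,0],
    [0,0,0,0,0,0],
  ],
)

```text
t: 4.58
eef_pos: [0.529, -0.3081, 0.0536]
tool_rot: [0.693, 0.133, 0.696, -0.131]
contact_force: [-0.1, -0.4, 0.9]
gripper_width: 1.002
```

```bash
python3 - <<'E'
from h import *
goto([.5265,-.3165,.009],68.1)
c=cam('wrist'); im,d=bot.read_camera('wrist'); save(im,'w2.png',1.5)
E
```

```text
t 4.58 tcp [ 0.529  -0.3081  0.0536] yaw 68.52 xdown [-0.0036  0.003  -1.    ] q [ 0.02  0.66  0.57  1.87 -0.5   0.76  2.06] F [-0.1 -0.4  0.9] w 1.002
total units [ 1.115 -0.219  0.023] turn ax 0.0012
```

View pics/w2.png

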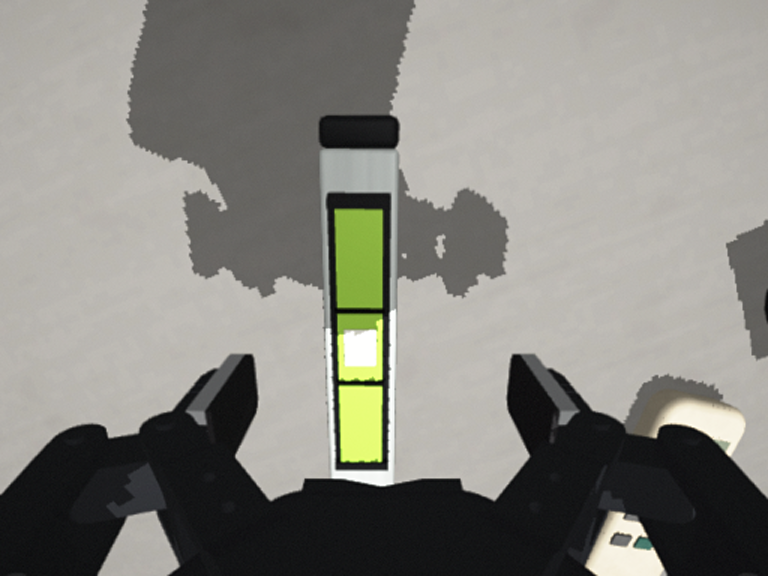

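>>> step_arm(
  plan=[
    [0.3,-0.22,0.02,0.0012,0,0],
    [0.4,0,0,0,0,0],
    [0.41,0,0,0,0,0],
    [0,0,0,0,0,0],
  ],
)

```text
t: 5.12
eef_pos: [0.5262, -0.3185, 0.0092]
tool_rot: [0.693, 0.135, 0.695, -0.135]
contact_force: [0.0, 0.7, 0.9]
gripper_width: 1.0
```

>>> step_arm(
  plan=[
    [0,0,0,0,0,0],
    [0,0,0,0,0,0],
    [0,0,0,0,0,0],
    [0,0,0,0,0,0],
    [0,0,0,0,0,0],
    [0,0,0,0,0,0],
  ],
  fingers=1,
  force=40,
)

```text
t: 5.88
eef_pos: [0.5278, -0.3195, 0.0115]
tool_rot: [0.694, 0.135, 0.694, -0.135]
contact_force: [-1.0, 0.7, 6.1]
gripper_width: 0.34
```

```bash
python3 - <<'E'
from h import *
goto([.5265,-.3165,.009],68.1)
E
```

```text
t 5.88 tcp [ 0.5278 -0.3195  0.0115] yaw 67.98 xdown [ 1.e-03 -1.e-04 -1.e+00] q [ 0.07  0.73  0.52  1.87 -0.55  0.69  2.1 ] F [-1.   0.7  6.1] w 0.34
total units [ 0.061  0.057 -0.057] turn ax -0.0003
```

>>> step_arm(
  plan=[
    [-0.5,0,0,0,0,0],
    [-0.8,0,0,0,0,0],
    [-0.9,0,0,0,0,0],
    [-0.9,0,0,0,0,0],
    [-0.9,0,0,0.01,0,0],
    [-0.8,0,0,0.02,0,0],
    [0,0,0,0.02,0,0],
    [0,0,0,0.02,0,0],
  ],
)

```text
t: 6.88
eef_pos: [0.527, -0.3194, 0.2042]
tool_rot: [0.648, 0.285, 0.647, -0.285]
contact_force: [-0.3, 0.2, -2.6]
gripper_width: 0.345
```

>>> step_arm(
  plan=[
    [0,0,0,0.02,0,0],
    [0,0,0,0.02,0,0],
    [0,0,0,0.02,0,0],
    [0,0,0,0.02,0,0],
    [0,0,0,0.02,0,0],
    [0,0,0,0,0,0],
  ],
)

```text
t: 7.62
eef_pos: [0.527, -0.3191, 0.2033]
tool_rot: [0.529, 0.469, 0.529, -0.469]
contact_force: [-0.5, 0.1, -2.2]
gripper_width: 0.337
```

```bash
python3 - <<'E'
from h import *
goto([.489,.067,.16],6.3)
E
```

```text
t 7.62 tcp [ 0.527  -0.3191  0.2033] yaw 6.83 xdown [-4.e-04  0.e+00 -1.e+00] q [-0.23  0.59  0.98  1.78 -0.55  1.08  1.06] F [-0.5  0.1 -2.2] w 0.337
total units [ 1.082  0.206 -9.698] turn ax 0.0015
```

>>> step_arm(
  plan=[
    [0,0,-0.97,0.0015,0,0],
    [0,0,-0.97,0,0,0],
    [0,0,-0.97,0,0,0],
    [0,0,-0.97,0,0,0],
    [0,0,-0.97,0,0,0],
  ],
)

```text
t: 8.25
eef_pos: [0.5054, -0.1254, 0.2032]
tool_rot: [0.527, 0.472, 0.527, -0.471]
contact_force: [-0.1, -0.0, -1.8]
gripper_width: 0.345
```

>>> step_arm(
  plan=[
    [0,0.05,-0.97,0,0,0],
    [0,0.05,-0.97,0,0,0],
    [0.3,0.05,-0.97,0,0,0],
    [0.4,0.05,-0.97,0,0,0],
    [0.4,0,-0.97,0,0,0],
    [0,0,0,0,0,0],
  ],
)

```text
t: 9.0
eef_pos: [0.4916, 0.0704, 0.158]
tool_rot: [0.528, 0.469, 0.529, -0.47]
contact_force: [0.1, 0.2, -1.4]
gripper_width: 0.344
```

```bash
python3 - <<'E'
from m import *
goto([.489,.067,.1],6.3)
for n in ['scene','side','wrist']:
    c=cam(n); im,d=bot.read_camera(n); save(im,n+'3.png',1.5)
    np.savez(f'{n}0.npz',im=im,d=d,K=c[0],k1=c[1],o=c[2],r=c[3])
    P=cloud(c,d); m=masks(im)['yg']>0
    p=P[m&(d>0)&(np.hypot(P[...,0]-.49,P[...,1]-.067)<.12)]; print(n,len(p))
    if len(p)>5: print(cv2.minAreaRect((p[:,:2]*1000).astype(np.float32)),np.median(p,0))
E
```

```text
t 9.0 tcp [0.4916 0.0704 0.158 ] yaw 6.71 xdown [-2.7e-03  6.0e-04 -1.0e+00] q [-1.11  0.48  1.09  2.09 -0.55  0.9   0.42] F [ 0.1  0.2 -1.4] w 0.344
total units [ 1.449 -0.07   0.078] turn ax 0.0011
scene 180
((473.4739990234375, 71.71867370605469), (56.5096435546875, 114.62066650390625), 3.0979955196380615) [0.48820128 0.09579341 0.18284571]
side 227
((487.172607421875, 73.4828109741211), (25.71184539794922, 109.57642364501953), 5.950699806213379) [0.48794009 0.09293562 0.18216018]
wrist 6147
((490.9093322753906, 77.46263122558594), (18.773014068603516, 91.25613403320312), 6.573009967803955) [0.48970392 0.09113169 0.18067287]
```

View pics/scene3.png

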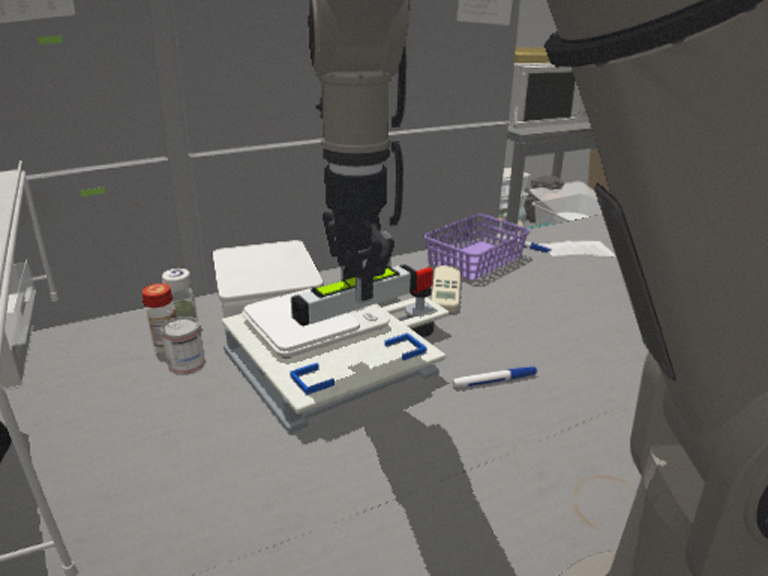

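View pics/wrist3.png

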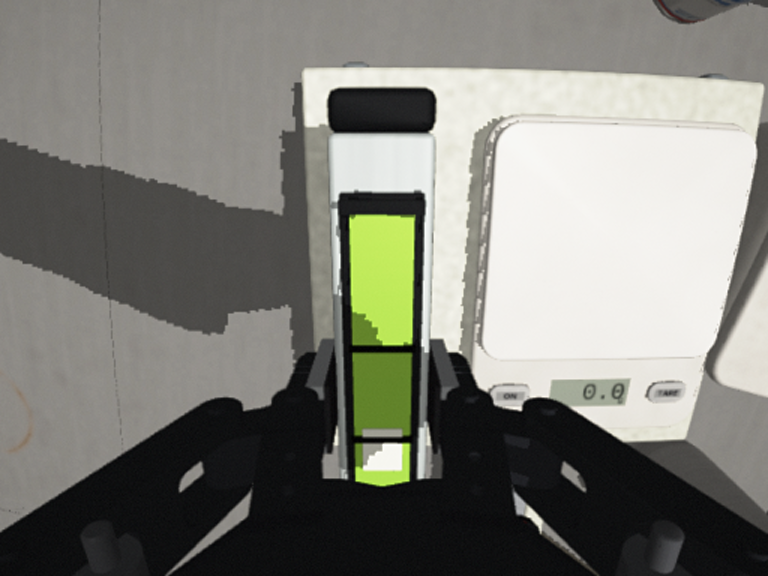

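View pics/side3.png

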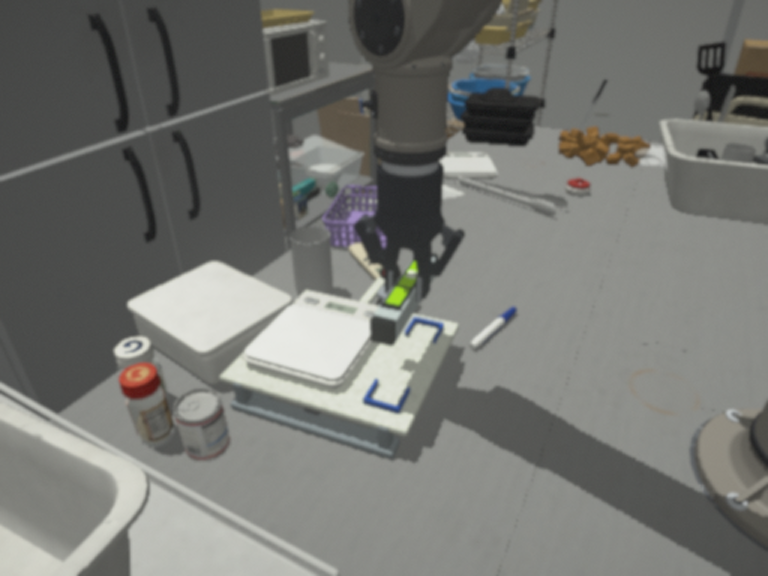

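```bash
python3 - <<'E'
from m import *
th=np.radians(6.7); ex=np.array([np.cos(th),np.sin(th)]); ey=np.array([-ex[1],ex[0]]); t0=np.array([.4916,.0704])
for n in ['scene','side','wrist']:
    c,im,d=load(n); P=cloud(c,d); m=masks(im)['yg']>0
    near=(d>0)&(np.hypot(P[...,0]-.49,P[...,1]-.07)<.13)
    p=P[m&near]; q=p[:,:2]-t0; a=q@ey; b=q@ex
    s=np.polyfit(a,p[:,2],1); print(n,'slope,z0',s.round(4),'yg along',np.percentile(a,[1,99]).round(4),'across',np.percentile(b,[2,98]).round(4))
    m=near&(P[...,2]>.14)&(P[...,2]<.195); q=P[m]; a=(q[:,:2]-t0)@ey; b=(q[:,:2]-t0)@ex
    for lo,hi in [(.05,.12),(-.12,-.05)]:
        k=(a>lo)&(a<hi)&(abs(b)<.03)
        if k.sum()>20: print('  part',lo,k.sum(),'along',np.percentile(a[k],[.5,99.5]).round(4),'across',np.percentile(b[k],[1,99]).round(4),'z',np.percentile(q[k,2],[1,50,99]).round(4))
E
```

```text
scene slope,z0 [0.0015 0.1829] yg along [-0.0546  0.0582] across [-0.0115  0.0097]
  part 0.05 531 along [0.0504 0.0918] across [-0.0166  0.0131] z [0.1497 0.1714 0.1844]
  part -0.12 298 along [-0.0879 -0.0504] across [-0.0161  0.0128] z [0.1494 0.1728 0.1841]
side slope,z0 [-0.0131  0.1835] yg along [-0.0461  0.0572] across [-0.0149  0.0082]
  part 0.05 545 along [0.0505 0.0901] across [-0.0153  0.0132] z [0.1491 0.1745 0.1835]
  part -0.12 39 along [-0.0893 -0.0514] across [-0.0156  0.014 ] z [0.1507 0.1782 0.183 ]
wrist slope,z0 [-0.0036  0.1808] yg along [-0.0367  0.0522] across [-0.0085  0.009 ]
  part 0.05 6457 along [0.0501 0.0864] across [-0.0142  0.0149] z [0.1749 0.1776 0.1826]
```

>>> step_arm(
  plan=[
    [0.4,-0.03,0.1,0.0011,0,0],
    [0.6,0,0,0,0,0],
    [0.6,0,0,0,0,0],
    [0.4,0,0,0,0,0],
    [0,0,0,0,0,0],
    [0,0,0,0,0,0],
  ],
)

```text
t: 9.9
eef_pos: [0.4925, 0.0626, 0.0794]
tool_rot: [0.525, 0.474, 0.524, -0.474]
contact_force: [0.1, -0.5, -1.7]
gripper_width: 0.34
```

```bash
python3 - <<'E'
from m import *
goto([.4904,.0664,.0615],6.3)
E
```

```text
t 9.9 tcp [0.4925 0.0626 0.0794] yaw 5.8 xdown [ 9.e-04  0.e+00 -1.e+00] q [-0.96  0.59  0.93  2.15 -0.71  0.75  0.54] F [ 0.1 -0.5 -1.7] w 0.34
total units [ 0.447 -0.043 -0.099] turn ax -0.0014
```

>>> step_arm(
  plan=[
    [0,-0.04,-0.1,-0.0014,0,0],
    [0.1,0,0,0,0,0],
    [0,0,0,0,0,0],
    [0,0,0,0,0,0],
  ],
)

```text
t: 10.4
eef_pos: [0.49, 0.0669, 0.0749]
tool_rot: [0.527, 0.472, 0.527, -0.472]
contact_force: [0.7, 0.1, -1.8]
gripper_width: 0.34
```

```bash
python3 - <<'E'
from m import *
goto([.4904,.0664,.0615],6.3)
E
```

```text
t 10.4 tcp [0.49   0.0669 0.0749] yaw 6.34 xdown [ 0.e+00  1.e-04 -1.e+00] q [-0.96  0.59  0.92  2.15 -0.71  0.74  0.55] F [ 0.7  0.1 -1.8] w 0.34
total units [0.336 0.009 0.014] turn ax 0.0001
```

>>> step_arm(
  plan=[
    [0.12,0,0,0,0,0],
    [0.12,0,0,0,0,0],
    [0.08,0,0,0,0,0],
    [0,0,0,0,0,0],
  ],
)

```text
t: 10.9
eef_pos: [0.4898, 0.0667, 0.0618]
tool_rot: [0.527, 0.471, 0.527, -0.472]
contact_force: [-0.2, 1.0, -1.6]
gripper_width: 0.341
```

```bash
python3 - <<'E'
from m import *
goto([.4904,.0664,.0615],6.3)
for n in ['scene','side']:
    c=cam(n); im,d=bot.read_camera(n); cv2.imwrite(f'pics/{n}4.png',cv2.resize(im[120:300,130:370,::-1],None,fx=3,fy=3))
E
```

```text
t 10.9 tcp [0.4898 0.0667 0.0618] yaw 6.33 xdown [-6.e-04 -3.e-04 -1.e+00] q [-0.94  0.61  0.89  2.16 -0.74  0.72  0.57] F [-0.2  1.  -1.6] w 0.341
total units [0.007 0.015 0.01 ] turn ax 0.0001
```

View pics/scene4.png

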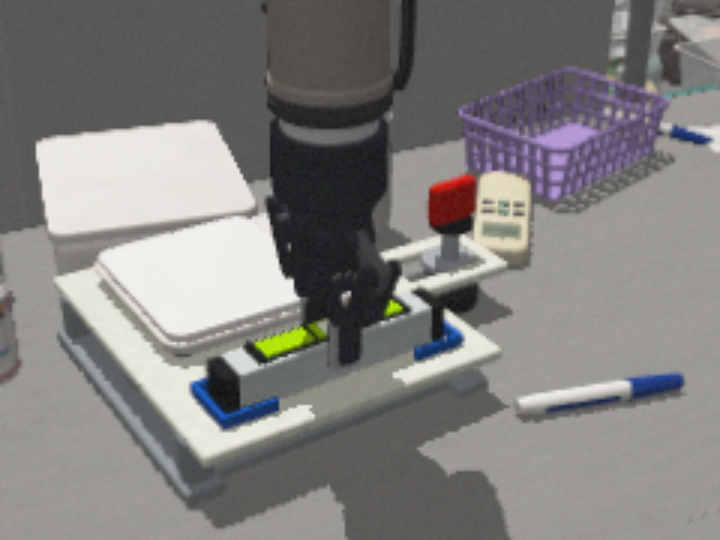

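View pics/side4.png

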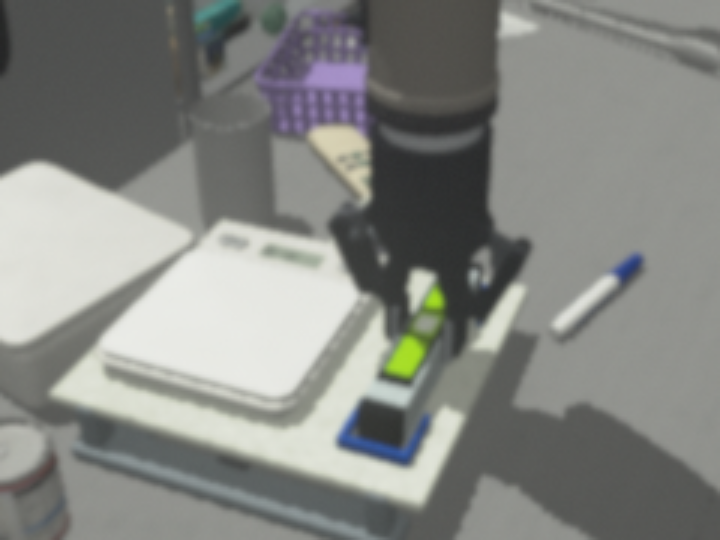

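Both zoomed views show the level between the blue corner walls (scene corners at about (235,400) and (438,345)). I'll lower it a little more and open partway.

>>> step_arm(
  plan=[
    [0.03,0,0,0,0,0],
    [0,0,0,0,0,0],
    [0,0,0,0,0,0],
  ],
)

```text
t: 11.38
eef_pos: [0.49, 0.0669, 0.0609]
tool_rot: [0.527, 0.472, 0.527, -0.472]
contact_force: [0.5, 0.8, -2.2]
gripper_width: 0.34
```

>>> step_arm(
  plan=[
    [0,0,0,0,0,0],
    [0,0,0,0,0,0],
    [0,0,0,0,0,0],
    [0,0,0,0,0,0],
  ],
  fingers=-0.15,
)

```text
t: 11.88
eef_pos: [0.4901, 0.0669, 0.0609]
tool_rot: [0.527, 0.472, 0.527, -0.472]
contact_force: [-0.6, 0.0, 0.1]
gripper_width: 0.575
```

>>> step_arm(
  plan=[
    [-0.3,0,0,0,0,0],
    [-0.6,0,0,0,0,0],
    [-0.9,0,0,0,0,0],
    [-0.9,0,0,0,0,0],
    [-0.9,0,0,0,0,0],
    [0,0,0,0,0,0],
  ],
)

```text
t: 12.62
eef_pos: [0.4916, 0.0669, 0.2075]
tool_rot: [0.528, 0.473, 0.526, -0.47]
contact_force: [0.2, 0.4, -0.9]
gripper_width: 0.571
```

```bash
python3 - <<'E'
from m import *
goto([.599,-.096,.2],6.3)
for n in ['scene','side','wrist']:
    c=cam(n); im,d=bot.read_camera(n); np.savez(f'{n}0.npz',im=im,d=d,K=c[0],k1=c[1],o=c[2],r=c[3])
    if n=='wrist': save(im,n+'5.png',1.5)
    P=cloud(c,d)
    near=(d>0)&(np.hypot(P[...,0]-.489,P[...,1]-.067)<.13)&(P[...,2]>.075)&(P[...,2]<.095)
    nn,lab,st,ce=cv2.connectedComponentsWithStats(near.astype(np.uint8)); i=1+np.argmax(st[1:,4])
    p=P[lab==i]; print(n,cv2.minAreaRect((p[:,:2]*1000).astype(np.float32)),np.median(p[:,2]).round(4),len(p), ce[i])
    A=np.c_[p[:,:2],np.ones(len(p))]; print(np.linalg.lstsq(A,p[:,2],rcond=None)[0].round(4))
    rm=masks(im)['red']>0
    p=P[rm&(d>0)&(np.hypot(P[...,0]-.598,P[...,1]+.095)<.05)]
    if len(p)>10:
        t=p[p[:,2]>.108]; print('  bar',np.percentile(p,[2,50,98],axis=0).round(4).tolist(),cv2.minAreaRect((t[:,:2]*1000).astype(np.float32)),len(t))
    cv2.imwrite(f'pics/{n}5z.png',cv2.resize(im[120:300,130:370,::-1],None,fx=3,fy=3))
E
```

```text
t 12.62 tcp [0.4916 0.0669 0.2075] yaw 6.33 xdown [ 0.0043  0.0021 -1.    ] q [-1.2   0.41  1.2   2.05 -0.46  0.98  0.35] F [ 0.2  0.4 -0.9] w 0.571
total units [0.191 2.219 4.344] turn ax 0.0001
scene ((488.61883544921875, 68.13348388671875), (33.07855224609375, 180.15122985839844), 7.339221000671387) 0.0818 826 [236.07263923 232.83292978]
[0.1406 0.0259 0.0113]
  bar [[0.5916, -0.1144, 0.083], [0.5958, -0.0919, 0.1015], [0.6032, -0.0756, 0.1152]] ((598.969970703125, -95.80638885498047), (10.783267974853516, 39.786865234375), 8.25716781616211) 60
side ((488.7442626953125, 68.54698181152344), (30.023300170898438, 179.8832550048828), 6.587901592254639) 0.0809 834 [269.22661871 234.39928058]
[0.0414 0.0143 0.0594]
wrist ((488.4844970703125, 73.15982818603516), (30.133012771606445, 166.60733032226562), 6.393575668334961) 0.0792 5078 [254.46140213 165.87770776]
[-0.0004  0.0096  0.0785]
```

View pics/wrist5.png

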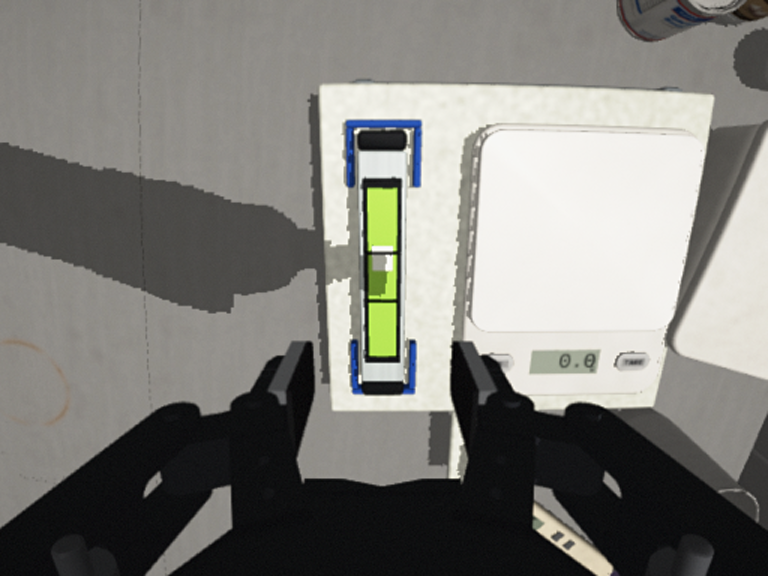

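View pics/scene5z.png

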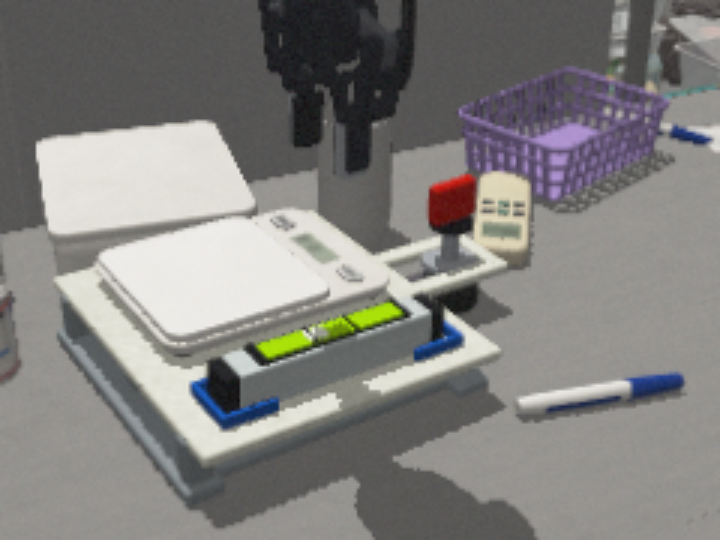

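```bash
python3 - <<'E'
from m import *
for n in ['scene','side']:
    c,im,d=load(n); P=cloud(c,d)
    m=(d>0)&(P[...,2]>.07)&(P[...,2]<.135)&(P[...,0]>.6)&(P[...,0]<.85)&(P[...,1]>-.25)&(P[...,1]<.0)
    p=P[m]; p=p[p[:,0]>.63]; print(n,np.percentile(p,[1,50,99],axis=0).round(3).tolist(),len(p))
    z=p[(p[:,2]>.095)]; print(cv2.minEnclosingCircle((z[:,:2]*1000).astype(np.float32)))
E
```

```text
scene [[0.715, -0.116, 0.071], [0.728, -0.085, 0.096], [0.786, -0.048, 0.122]] 249
((750.75634765625, -81.76914978027344), 37.213043212890625)
side [[0.716, -0.119, 0.071], [0.744, -0.071, 0.101], [0.785, -0.048, 0.121]] 707
((749.9755249023438, -83.63618469238281), 37.12815475463867)
```

The wrist view shows the level seated inside both blue corners. Its bubble is at (381,260), above the upper black line at (381,253), so the hinge end is about 0.019 rad high, as the plane fit also gives. Next I go above the bar.

>>> step_arm(
  plan=[
    [0,0.44,0.87,0,0,0],
    [0,0.44,0.87,0,0,0],
    [0,0.44,0.87,0,0,0],
    [0,0.44,0.87,0,0,0],
    [0,0.44,0.87,0,0,0],
    [0,0,0,0,0,0],
    [0,0,0,0,0,0],
  ],
)

```text
t: 13.65
eef_pos: [0.5958, -0.096, 0.2037]
tool_rot: [0.526, 0.471, 0.527, -0.472]
contact_force: [0.3, 0.9, 0.1]
gripper_width: 0.573
```

```bash
python3 - <<'E'
from m import *
goto([.599,-.096,.13],6.3)
for n in ['wrist','scene']:
    c=cam(n); im,d=bot.read_camera(n)
    np.savez(f'{n}0.npz',im=im,d=d,K=c[0],k1=c[1],o=c[2],r=c[3]); save(im,n+'6.png',1.5)
    P=cloud(c,d); rm=masks(im)['red']>0
    p=P[rm&(d>0)&(np.hypot(P[...,0]-.598,P[...,1]+.095)<.05)]
    t=p[p[:,2]>.103]; print('  bar',len(p),np.percentile(p,[2,50,98],axis=0).round(4).tolist(),cv2.minAreaRect((t[:,:2]*1000).astype(np.float32)),len(t))
E
```

```text
t 13.65 tcp [ 0.5958 -0.096   0.2037] yaw 6.31 xdown [-2.4e-03  5.0e-04 -1.0e+00] q [-0.65  0.58  1.01  1.81 -0.55  1.08  0.68] F [0.3 0.9 0.1] w 0.573
total units [1.843 0.085 0.01 ] turn ax 0.0
  bar 806 [[0.5926, -0.117, 0.0904], [0.6006, -0.0942, 0.1103], [0.6087, -0.0766, 0.112]] ((601.0127563476562, -97.50592041015625), (13.791583061218262, 42.29633331298828), 8.222684860229492) 744
  bar 200 [[0.5918, -0.1148, 0.0818], [0.5961, -0.0924, 0.1001], [0.6025, -0.0756, 0.1153]] ((598.3026123046875, -95.84896850585938), (12.472885131835938, 41.238189697265625), 4.2579665184021) 84
```

View pics/wrist6.png

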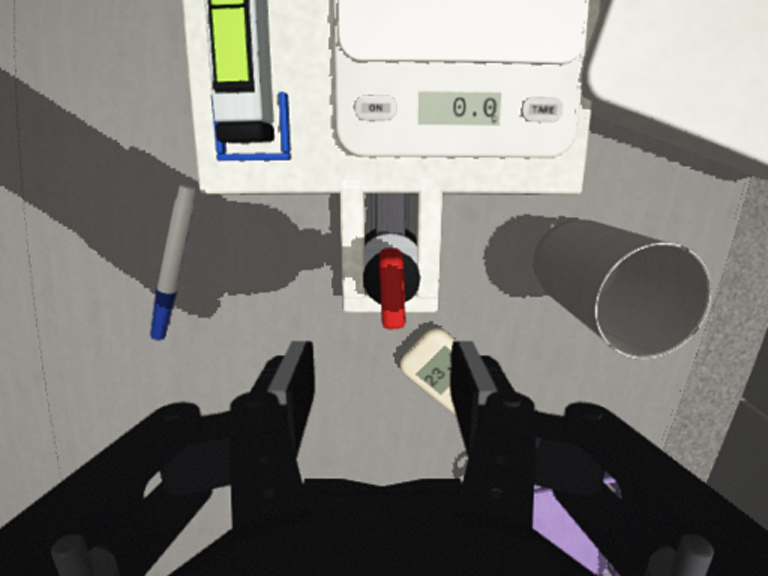

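The wrist view shows the red bar at (393,290), nearly in line with the fingers, with the tumbler at (650,300) well clear. Descending over the bar.

>>> step_arm(
  plan=[
    [0.6,0.09,0,-0.0033,0,0],
    [0.7,0,0,0,0,0],
    [0.6,0,0,0,0,0],
    [0,0,0,0,0,0],
    [0,0,0,0,0,0],
  ],
)

```text
t: 14.38
eef_pos: [0.6006, -0.0955, 0.1298]
tool_rot: [0.532, 0.466, 0.532, -0.466]
contact_force: [0.1, -0.2, 0.6]
gripper_width: 0.577
```

```bash
python3 - <<'E'
from m import *
goto([.5995,-.0965,.086],7.5)
E
```

```text
t 14.38 tcp [ 0.6006 -0.0955  0.1298] yaw 7.58 xdown [ 9.e-04  0.e+00 -1.e+00] q [-0.58  0.66  0.92  1.85 -0.64  0.95  0.76] F [ 0.1 -0.2  0.6] w 0.577
total units [ 1.094 -0.032  0.022] turn ax 0.0002
```

>>> step_arm(
  plan=[
    [0.3,-0.03,0.02,0,0,0],
    [0.4,0,0,0,0,0],
    [0.39,0,0,0,0,0],
    [0,0,0,0,0,0],
    [0,0,0,0,0,0],
  ],
)

```text
t: 15.0
eef_pos: [0.5992, -0.0972, 0.0853]
tool_rot: [0.532, 0.466, 0.532, -0.466]
contact_force: [0.9, -0.0, -0.2]
gripper_width: 0.578
```

```bash
python3 - <<'E'
from m import *
goto([.5995,-.0965,.086],7.5)
for n in ['side','wrist','scene']:
    c=cam(n); im,d=bot.read_camera(n); 
    if n=='wrist': save(im,'wrist7.png',1.5)
    else: cv2.imwrite(f'pics/{n}7.png',cv2.resize(im[100:250,180:380,::-1],None,fx=4,fy=4))
E
```

```text
t 15.0 tcp [ 0.5992 -0.0972  0.0853] yaw 7.51 xdown [-0.e+00 -3.e-04 -1.e+00] q [-0.54  0.71  0.86  1.88 -0.7   0.88  0.8 ] F [ 0.9 -0.  -0.2] w 0.578
total units [-0.018  0.009 -0.016] turn ax 0.0
```

View pics/scene7.png

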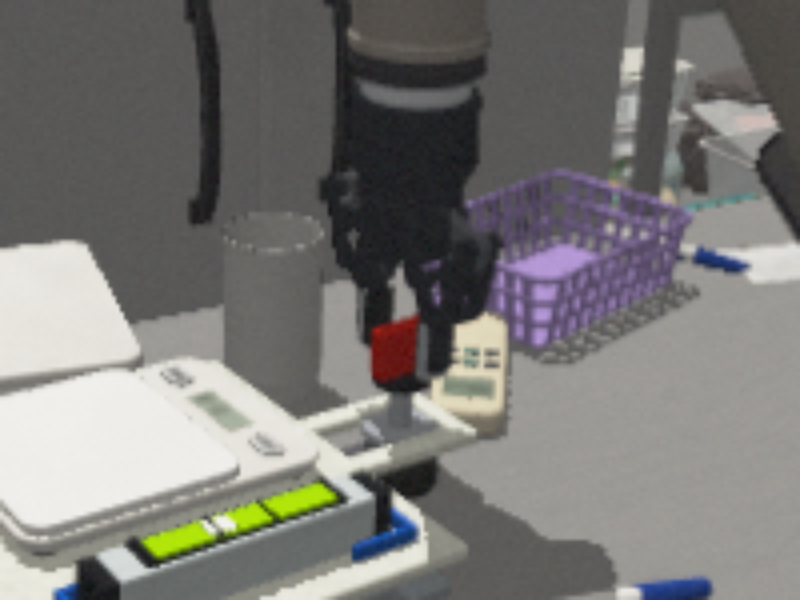

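View pics/wrist7.png

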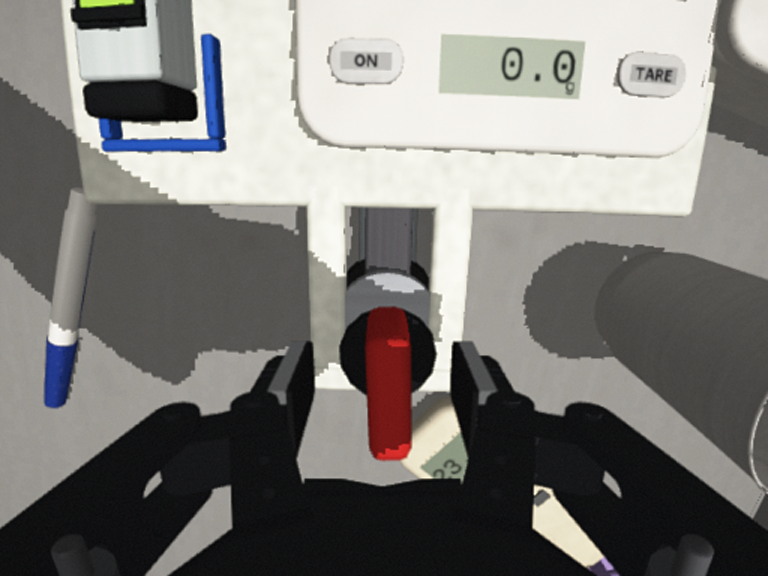

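The bar stands between the pads: scene (395,350), wrist (388,385). Closing now.

>>> step_arm(
  plan=[
    [0,0,0,0,0,0],
    [0,0,0,0,0,0],
    [0,0,0,0,0,0],
    [0,0,0,0,0,0],
  ],
  fingers=1,
  force=70,
)

```text
t: 15.65
eef_pos: [0.6013, -0.0967, 0.086]
tool_rot: [0.533, 0.467, 0.531, -0.465]
contact_force: [5.7, 0.5, -0.9]
gripper_width: 0.145
```

```bash
python3 - <<'E'
from m import *
goto([.5995,-.0965,.086],7.5); print(bot.get_obs()['torque'])
E
```

```text
t 15.65 tcp [ 0.6013 -0.0967  0.086 ] yaw 7.58 xdown [ 3.8e-03 -5.0e-04 -1.0e+00] q [-0.54  0.71  0.86  1.88 -0.7   0.88  0.8 ] F [ 5.7  0.5 -0.9] w 0.145
total units [-0.    -0.043 -0.01 ] turn ax 0.0002
[ 0.0018992  -0.96796482  0.05782657]
```

>>> step_arm(
  plan=[
    [0,0.05,0,0,0,0],
    [0.1,0,0,0,0,0],
    [0.1,0,0,0,0,0],
    [0.1,0,0,0,0,0],
    [0,0,0,0,0,0],
    [0,0,0,0,0,0],
  ],
)

```text
t: 16.4
eef_pos: [0.6019, -0.0981, 0.077]
tool_rot: [0.532, 0.468, 0.531, -0.466]
contact_force: [-9.6, 1.2, 33.5]
gripper_width: 0.152
```

```bash
python3 - <<'E'
from m import *
goto([.601,-.0965,.079],7.5); print(bot.get_obs()['torque'])
E
```

```text
t 16.4 tcp [ 0.6019 -0.0981  0.077 ] yaw 7.43 xdown [ 0.0026  0.0014 -1.    ] q [-0.53  0.72  0.85  1.88 -0.71  0.87  0.81] F [-9.6  1.2 33.5] w 0.152
total units [-0.051 -0.017 -0.043] turn ax -0.0002
[0.86925731 2.00883501 0.03996617]
```

>>> step_arm(
  plan=[
    [-0.03,-0.03,0,0,0,0],
    [0,0,0,0,0,0],
    [0,0,0,0,0,0],
  ],
)

```text
t: 16.77
eef_pos: [0.6017, -0.098, 0.0775]
tool_rot: [0.533, 0.468, 0.53, -0.465]
contact_force: [-2.6, 0.1, 23.4]
gripper_width: 0.149
```

```bash
python3 - <<'E'
from m import *
goto([.601,-.0965,.079],7.5); print(bot.get_obs()['torque'])
for n in ['scene']:
    c=cam(n); im,d=bot.read_camera(n); cv2.imwrite(f'pics/{n}8.png',cv2.resize(im[150:270,180:340,::-1],None,fx=5,fy=5,interpolation=cv2.INTER_CUBIC))
    np.savez('scene8.npz',im=im,d=d)
E
```

```text
t 16.77 tcp [ 0.6017 -0.098   0.0775] yaw 7.45 xdown [ 4.5e-03  4.0e-04 -1.0e+00] q [-0.53  0.72  0.85  1.88 -0.71  0.87  0.81] F [-2.6  0.1 23.4] w 0.149
total units [-0.037 -0.013 -0.04 ] turn ax -0.0001
[ 0.60138184  0.78623051 -0.03838028]
```

View pics/scene8.png

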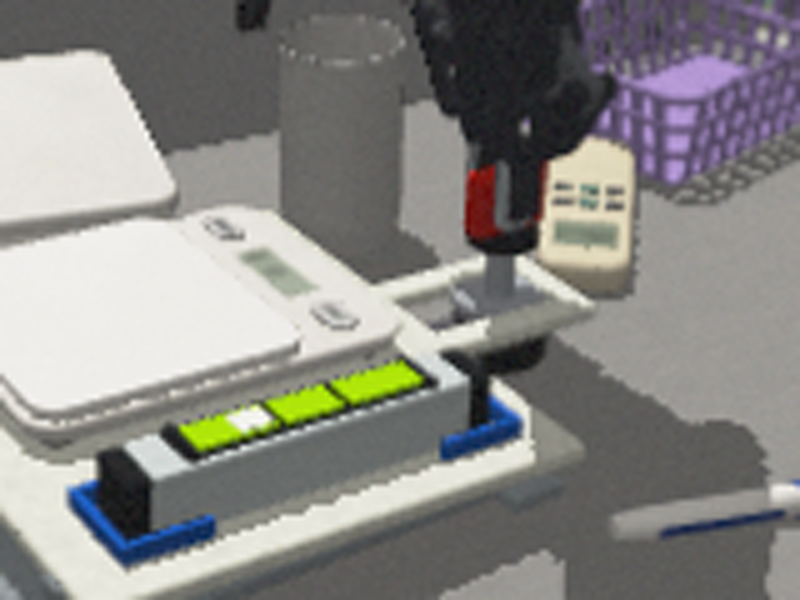

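The scene zoom shows the bubble at (250,418), about 26 mm on the hinge side of the middle at (308,395). That is a slope of 0.044 rad, so about 1.1 rad clockwise. Turning in stages.

>>> step_arm(
  plan=[
    [0,0,0,0.015,0,0],
    [0,0,0,0.015,0,0],
    [0,0,0,0.015,0,0],
    [0,0,0,0.015,0,0],
    [0,0,0,0,0,0],
  ],
)

```text
t: 17.45
eef_pos: [0.6023, -0.098, 0.0776]
tool_rot: [0.436, 0.559, 0.433, -0.557]
contact_force: [-0.7, 0.3, 23.2]
gripper_width: 0.144
```

```bash
python3 - <<'E'
from m import *
goto([.601,-.0965,.079],7.5); print(bot.get_obs()['torque'])
E
```

```text
t 17.45 tcp [ 0.6023 -0.098   0.0776] yaw -14.2 xdown [ 5.3e-03 -4.0e-04 -1.0e+00] q [-0.58  0.77  0.94  1.88 -0.8   0.91  0.5 ] F [-0.7  0.3 23.2] w 0.144
total units [-0.036 -0.041 -0.029] turn ax -0.0603
[ 0.68644043  0.52925504 -0.07148702]
```

Going well; turning on.

>>> step_arm(
  plan=[
    [0,0,0,0.015,0,0],
    [0,0,0,0.015,0,0],
    [0,0,0,0.015,0,0],
    [0,0,0,0.015,0,0],
    [0,0,0,0.015,0,0],
    [0,0,0,0.015,0,0],
    [0,0,0,0.015,0,0],
    [0,0,0,0.01,0,0],
  ],
)

```text
t: 18.45
eef_pos: [0.6032, -0.0986, 0.0778]
tool_rot: [0.21, 0.678, 0.207, -0.673]
contact_force: [2.4, -2.2, 19.7]
gripper_width: 0.15
```

>>> step_arm(
  plan=[
    [0,0,0,0,0,0],
    [0,0,0,0,0,0],
    [0,0,0,0,0,0],
    [0,0,0,0,0,0],
    [0,0,0,0,0,0],
    [0,0,0,0,0,0],
    [0,0,0,0,0,0],
    [0,0,0,0,0,0],
  ],
)

```text
t: 19.45
eef_pos: [0.6032, -0.0986, 0.0778]
tool_rot: [0.211, 0.678, 0.208, -0.673]
contact_force: [2.6, -1.1, 18.7]
gripper_width: 0.149
```

>>> step_arm(
  plan=[
    [0,0,0,0,0,0],
    [0,0,0,0,0,0],
    [0,0,0,0,0,0],
    [0,0,0,0,0,0],
    [0,0,0,0,0,0],
    [0,0,0,0,0,0],
    [0,0,0,0,0,0],
    [0,0,0,0,0,0],
  ],
)

```text
t: 20.45
eef_pos: [0.6032, -0.0986, 0.0778]
tool_rot: [0.211, 0.678, 0.208, -0.673]
contact_force: [4.0, -1.7, 19.8]
gripper_width: 0.153
```

```bash
cat > look.py <<'E'
from m import *
import sys
k=sys.argv[1]
goto([.601,-.0965,.079],7.5); print(bot.get_obs()['torque'])
n='scene'
c=cam(n); im,d=bot.read_camera(n); cv2.imwrite(f'pics/{n}{k}.png',cv2.resize(im[150:270,180:340,::-1],None,fx=5,fy=5,interpolation=cv2.INTER_CUBIC))
n='side'; c=cam(n); im,d=bot.read_camera(n); cv2.imwrite(f'pics/{n}{k}.png',cv2.resize(im[160:280,180:340,::-1],None,fx=5,fy=5,interpolation=cv2.INTER_CUBIC))
for n in ['scene','side']:
    c=cam(n); im,d=bot.read_camera(n); P=cloud(c,d)
    v=(d>0)&(abs(P[...,0]-.49)<.06)&(abs(P[...,1]-.067)<.1)
    h=cv2.cvtColor(im,cv2.COLOR_RGB2HSV)
    yg=(masks(im)['yg']>0)&v
    p=P[yg]; cen=np.array([.4888,.0683]); th=np.radians(6.4); ey=np.array([-np.sin(th),np.cos(th)]); ex=np.array([np.cos(th),np.sin(th)])
    a=(p[:,:2]-cen)@ey*1000
    # window: white pixels in the hull of the yg region, across |b|<8mm
    hull=cv2.convexHull(np.argwhere(yg)[:,::-1].astype(np.int32)); hm=np.zeros(im.shape[:2],np.uint8); cv2.fillConvexPoly(hm,hull,1)
    w=(hm>0)&(h[...,1]<90)&(h[...,2]>140)
    A=(P[w][:,:2]-cen)@ey*1000; bl=(hm>0)&(h[...,2]<70); B=(P[bl][:,:2]-cen)@ey*1000
    print(n,'yg along mm',np.percentile(a,[1,99]).round(1),'white',len(A),np.percentile(A,[5,50,95]).round(1) if len(A) else '','dark',np.histogram(B,bins=np.arange(-48,49,6))[0])
E
python3 look.py 9
```

```text
t 20.45 tcp [ 0.6032 -0.0986  0.0778] yaw -55.54 xdown [ 0.0075 -0.0017 -1.    ] q [-0.66  0.88  1.1   1.89 -0.95  1.01 -0.1 ] F [ 4.  -1.7 19.8] w 0.153
total units [-0.03  -0.075  0.015] turn ax -0.1751
[ 0.36358408 -0.17109873 -0.0321579 ]
scene yg along mm [-56.   54.4] white 35 [-42.4   1.8   9.7] dark [1 1 1 2 1 4 0 1 1 1 4 1 2 1 1 1]
side yg along mm [-55.   57.5] white 50 [-5.2  4.  11.6] dark [0 0 0 0 0 0 0 0 0 0 0 0 0 0 0 0]
```

View pics/scene9.png

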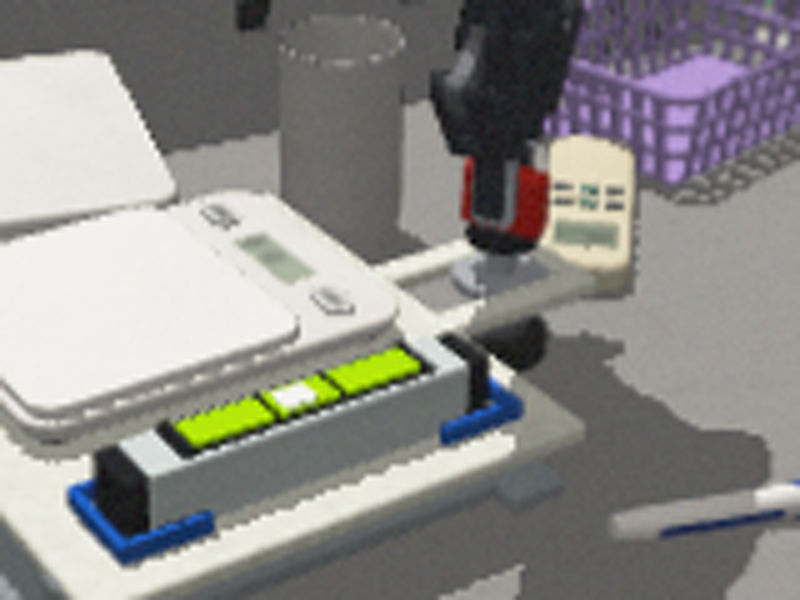

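View pics/side9.png

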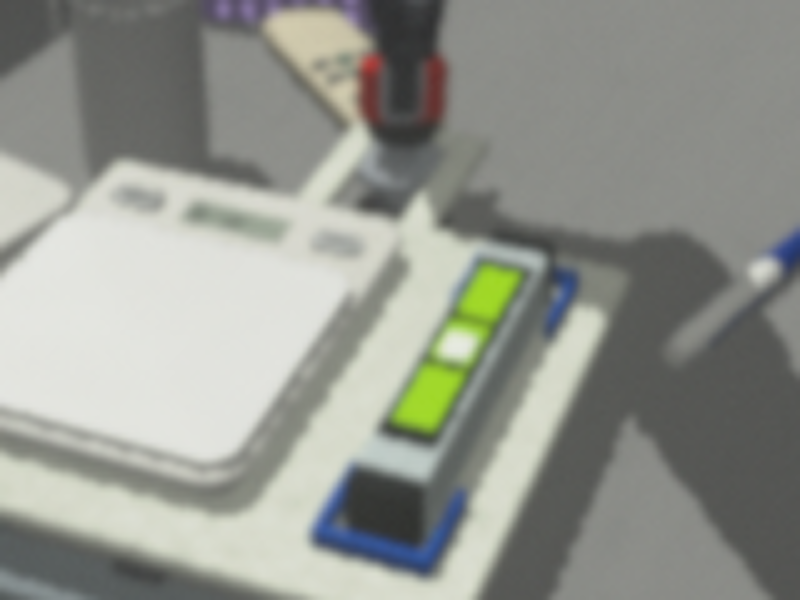

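The bubble is between the lines: scene (296,395) against a middle of (300,393), side (459,343) against (456,342). It sits 1 to 4 mm to the hinge side, so I'll add a small extra turn.

>>> step_arm(
  plan=[
    [0,-0.03,0,0.007,0,0],
    [0,0,0,0.007,0,0],
    [0,0,0,0,0,0],
    [0,0,0,0,0,0],
    [0,0,0,0,0,0],
    [0,0,0,0,0,0],
    [0,0,0,0,0,0],
    [0,0,0,0,0,0],
  ],
)

```text
t: 21.65
eef_pos: [0.6032, -0.0987, 0.078]
tool_rot: [0.182, 0.687, 0.177, -0.681]
contact_force: [6.3, -4.0, 16.9]
gripper_width: 0.15
```

>>> step_arm(
  plan=[
    [0,0,0,0,0,0],
    [0,0,0,0,0,0],
    [0,0,0,0,0,0],
    [0,0,0,0,0,0],
    [0,0,0,0,0,0],
    [0,0,0,0,0,0],
    [0,0,0,0,0,0],
    [0,0,0,0,0,0],
  ],
)

```text
t: 22.65
eef_pos: [0.6032, -0.0987, 0.078]
tool_rot: [0.182, 0.687, 0.177, -0.681]
contact_force: [6.3, -4.2, 16.9]
gripper_width: 0.153
```

>>> step_arm(
  plan=[
    [0,0,0,0,0,0],
    [0,0,0,0,0,0],
    [0,0,0,0,0,0],
    [0,0,0,0,0,0],
    [0,0,0,0,0,0],
    [0,0,0,0,0,0],
  ],
)

```text
t: 23.4
eef_pos: [0.6032, -0.0987, 0.078]
tool_rot: [0.182, 0.687, 0.177, -0.681]
contact_force: [5.9, -4.2, 16.8]
gripper_width: 0.153
```

```bash
python3 look.py 10
```

```text
t 23.4 tcp [ 0.6032 -0.0987  0.078 ] yaw -60.61 xdown [ 0.0091 -0.0039 -1.    ] q [-0.67  0.89  1.12  1.89 -0.96  1.02 -0.17] F [ 5.9 -4.2 16.8] w 0.153
total units [-0.026 -0.074  0.021] turn ax -0.1892
[-0.1631065  -0.73027561 -0.07277841]
scene yg along mm [-54.8  54.7] white 33 [-6.6  0.7 12.8] dark [1 0 1 0 1 3 1 1 2 1 3 0 1 1 1 1]
side yg along mm [-54.8  58.4] white 52 [-12.8   0.4  10.1] dark [0 0 0 0 0 0 0 0 0 0 0 0 0 0 0 0]
```

View pics/scene10.png

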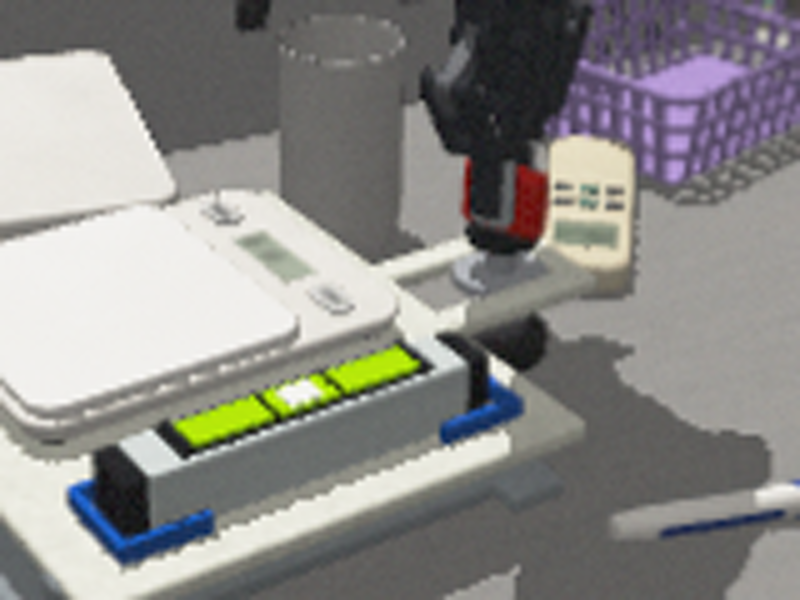

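View pics/side10.png

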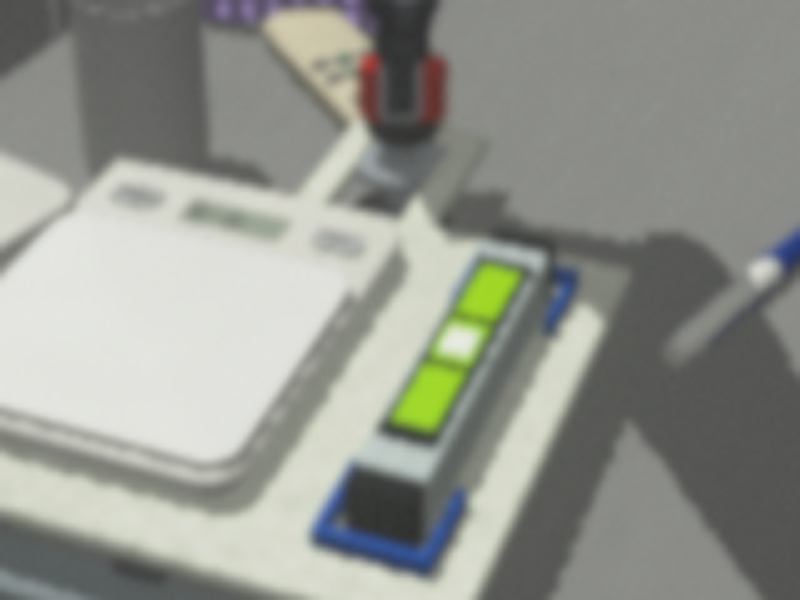

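The bubble is centred: about +0.5 mm in both views, scene (300,391), side (459,341). The downward push is steady at 17 N. Handing in.

```bash
python3 -c "
from station import bot
print(bot.hand_in())"
```

```text
the job is handed in; nothing more can be done
None
```

The spirit level is lying in the blue-cornered pocket, released. I pressed the thumb-bar down and turned it about 1.19 rad clockwise. I handed the job in at about 23.5 s of the 58 s allowed, with the bar still gripped and pressed; no verdict was reported.

**Level in the pocket:** the scene and side cameras put its centre about 1.3 mm from the pocket centre, and its yaw (6.6° from the side camera, 7.3° from the scene camera) close to the pocket's 6.3°. The wrist camera put it about 6 mm off along its length, but its view of one end was cut off, so I did not use that figure.

**Bubble:** both cameras put it about 0.5 mm from the middle, against the 7 mm allowed. The single-pixel readings from the final pictures scatter by about 2 mm.

**Foot and grip:**
- I held a steady 17 N downward against the 9 N needed, with a 70 N grip setting and about 7 N of sideways force.
- The fingers sank about 8 mm for the 7 mm stroke. With the bubble moving about 15 mm on pressing, that matches the foot being fully down, though I could not read that joint directly.
- For a moment the push reached 33 N, so I eased it back.

**Bystanders:** I did not touch the marker, thermometer or tumbler, and in the last pictures they look to be where they started; I did not measure their positions again.

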